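# Nip a stack of menus in the coaxial-knob press

### The arm

A 6-joint arm with a two-finger parallel gripper is mounted at the origin on a cart in front of the work surface, level with it; the furniture and walls round the work are solid. World frame = base frame: x ahead of the robot, y to its left, z up, the work surface at z = 0. Lengths are in m, angles in rad, forces in N, time in s.
With the tool pointing down it reaches from about 0.25 to 0.8 m from the base axis. Payload 3.9 kg.
Tool frame: the origin (TCP) lies between the finger pads; the fingertips stand tip_reach ahead of it and the grasp point (between the pads) is the TCP (tip_reach is the distance from the TCP to the fingertips, in m); z points along the fingers, x is the direction in which the jaws open and shut, and the axes are right-handed (so a half turn about z gives the same grasp; the last joint's range is limited). The gripper opens to 85 mm and grips with 20 to 120 N. Pads are 22 mm wide; open, the fingers measure 114 mm over their backs; the gripper's body (76 mm by 85 mm) begins 54 mm behind the grasp point. The pads swing forward as they close: fully open they stand 13 mm farther back than shut.
Start: joints at [1.175, 0.26, -0.138, 1.173, 0, 1.571], TCP at [0.202, 0.484, 0.25] pointing down, gripper open.
Joint ranges: [-2.78, 2.78], [-0.83, 1.72], [-1.28, 1.37], [-1.9, 2.12], [-1.57, 1.48], [-3.14, 3.14]. Speed limits (rad/s): [2.57, 2.57, 3.14, 3.14, 3.14, 3.14].

### API

Orientations are given as a 3x3 rotation matrix whose columns are the frame's x, y, z axes.
In Python, from workcell import get_obs, get_image, sign_off, search_frame, regions_of, tip_reach gives the robot as it stands.
- The arm moves only by the tool play_rows, never from a script. Its argument "plan" is a list of rows, each a list of 7 numbers: the finger opening in mm, from 0 to 85.4, then the shift along the tool's x, y, z in units of 25 mm (1.0 is 25 mm), then the turn, a rotation vector about the tool's x, y, z in units of 8 degrees (1.0 is 8 degrees). A call has exactly 5 rows; each row is the pose to reach, as a shift and turn from the pose measured when the call began, along the tool's axes at that moment; what a row does not reach only later rows make up. A row lasts 1/8 s, in which the tool goes at most 62.5 mm and 10.7 degrees, less where a joint would pass 70% of its speed; a pose out of reach is approached as far as the arm can. A call with a gripper value outside its range is refused whole. The fingers move at their own pace and stop on an object; "grip_force" is the grip in N (left out, the last holds). Time passes only in rows, so rows that repeat a pose let the fingers close, or fill a call up. It gives the time, the measured TCP pose, the force and the opening at its end, in the units of the state.
- get_obs(): the state, without advancing time (a new reading comes with each control period).
- get_image(name): name is "scene" or "side" or "wrist"; returns a dict with "img" (480x640x3 uint8, red, green, blue), "z_map" (480x640 float32, m along the optical axis (not along the pixel's ray), 0 where there is no reading), "mtx" (3x3 intrinsics, pixels), "world_from_camera" (4x4, takes a point from camera to world coordinates); the wrist camera has in their place "mount" (4x4, takes a point from camera to tool coordinates, whose origin is the TCP and whose axes are the tool frame's). Camera axes: x right, y up, looking along -z (the intrinsics and any distortion apply to the point x, -y, -z); pixel columns grow to the right and rows downward; lengths in m; the calibration is good to about 2 mm. A picture is of the moment at which its call begins: read the wrist's pose just before it.
- sign_off(): hands the job in, once; it reports no verdict.
Trained networks look in the newest picture that a camera, given by its name, has taken for a name from the list of things; names that differ only in an ending like _2 or _b are one class to them, and where a whole thing is asked for, a point or a joint stands for the part that bears it (a point fixed in the world has none). Each returns a list of dicts, best first, with "p" (0 to 1); they miss things now and then, are a little off and sometimes report something else, mostly with a low value. They report only what shows in the picture. A call takes as long as a camera call.
- search_frame(camera, label): "box" ([left, top, right, bottom] in pixels, round what is visible of it).
- regions_of(camera, label): "mask" (480x640 bool, what is visible of it) and "box" ([left, top, right, bottom] in pixels, round what is visible of it).
The state is a dict: "time_s": time; "joint_positions": joint angles; "qvel": joint speeds; "tau": joint torques, N m; "eef_pos": TCP position; "orientation": TCP orientation; "wrist_force": force on the tool from outside, world axes, zero at the start; "ft_torque": the same for the moment, N m; "grip_width": finger opening in m.
Only numpy, scipy, OpenCV 4.12 (cv2) and the standard library are available. Lean on these libraries where they do the work, as an engineer would, in place of code of your own. Each camera call takes 0.05 s, during which the arm holds its last target.

### The job

Press the re-glued menus: with the black outer coarse knob alone, lower the wooden plate until its wood is about 1 cm above the stack, without the rubber touching yet, and then use only the silver inner fine knob to bring the rubber down and nip the stack with about 40 N, judging by how the knob stiffens. Never press hard (80 N would crush the covers), do not press with the coarse knob, and leave the menus where they lie and everything else on the table alone.

Things in the scene. Friction and masses are not known exactly. Their poses are not given: they have to be found in the camera images.
- press: Grey menu press fixed to the table: bed 170 x 260 x 14 mm, two steel columns 226 mm apart, a bridge (50 x 250 mm, top at 142 mm) and upright on its middle a coaxial pair of knobs. Origin: on the table under the knobs' axis; x across the bridge, y along it, z up. All heights here are above the table.
- coarse_grip (a point): On the knobs' common upright axis, at mid-height of the outer coarse knob, about 177 mm high at the start. The knob is black, knurled, 56 mm across, 26 mm high. Under it are only a 26 mm shaft and a boss (48 mm across, to 152 mm), so fingers may reach down beside it to 145 mm. It sinks 2.5 mm per rad of clockwise fine knob.
- fine_grip (a point): On the same axis, 212 mm high: where to take the inner fine knob. The knob is silver, knurled, 30 mm across, from 193 to 220 mm high (does not rise or sink), standing over the coarse knob, whose top is at 188 to 190 mm at the start. Keep the fingertips off the coarse knob's top while turning the fine one.
- coarse (a joint): Angle of the coarse knob, rad, 0 to 4.2, growing clockwise seen from above. Each rad clockwise lowers the wooden plate 8 mm. Drag about 0.7 N m; stays where it is left; turns without the fine knob.
- fine (a joint): Angle of the fine knob, rad, 0 to 6, growing clockwise from above; each rad lowers coarse knob and plate 2.5 mm. Stays where left; turns back to ease. Free drag 0.23 N m either way; each newton on the menus adds 0.0025 N m, trying to unscrew it (0.1 N m at 40 N). Compare readings taken after equal small clockwise turns. From first touch the force climbs about 90 N per rad.
- fine_mark (a point): Red mark at the rim of the fine knob's top, 13.5 mm from the axis, 220 mm high; it goes round with the knob.
- plate: Wooden pressing plate, 110 x 150 x 12 mm, level, hanging under the bridge. Origin: centre of the wood's underside; z up. Under it sits a stiff black rubber facing, 100 x 140 mm, which is worn: it stands out below the wood by 2 to 8 mm, differently each time and not measured.
- menus: Stack of brown folded menus lying loose on the bed of the press under the plate, 130 x 175 mm, 56 mm high, 0.4 to 0.7 kg. Origin: centre of its underside (14 mm above the table); z up; its top is 56 mm above its origin.
- tumbler_a: clear tumbler glass, 81 mm wide, 92 mm high, at the back of the table. A bystander; origin: centre of its underside.
- tumbler_b: second clear tumbler glass, same size, at the back of the table. A bystander; origin: centre of its underside.
- tape: roll of cream tape lying flat, 96 mm across, 25 mm high, on the right of the table. A bystander; origin: centre of its underside.
- ramekin: small white fluted ramekin, 68 mm wide, 41 mm high, on the right of the table. A bystander; origin: centre of its underside.

How it is judged:
On the way, in this order (a step that is already met when the one before it is completed fails the run):
1. the coarse knob has brought the wooden plate to 8.5 to 13.5 mm above the stack, and is at rest, the fine knob not yet turned (its mark within 4 mm of its start) and the rubber not touching (z of plate in the frame of menus between 0.0645 and 0.0695 m and velocity of joint coarse between -0.05 and 0.05 rad/s and distance of fine_mark from where it was at the start of the episode below 0.004 m and contact force between plate and menus below 1 N), for 0.3 s.
2. the fine knob has brought the rubber onto the stack, pressing with 22 to 60 N (contact force between plate and menus between 22 and 60 N and distance of fine_mark from where it was at the start of the episode above 0.004 m), for 0.3 s.
At the end, for the whole second after the job is handed in: The press nips the stack of menus with 22 to 60 N and stays so by itself; the menus are within 10 mm of where they lay and at rest; the two tumblers, the tape and the ramekin are within 20 mm of their places (contact force between plate and menus between 22 and 60 N and distance of menus from where it was at the start of the episode below 0.01 m and linear speed of menus below 0.01 m/s and distance of each of tumbler_a, tumbler_b, tape, ramekin from where it was at the start of the episode below 0.02 m); the robot touches nothing.
It fails at once if the menus are pressed with more than 80 N (contact force between plate and menus above 80 N).
It fails at once if the coarse knob is turned while the rubber presses on the menus (over 5 N) or once the fine knob has been turned (its mark over 6 mm from its start) ((contact force between plate and menus above 5 N or distance of fine_mark from where it was at the start of the episode above 0.006 m) and (velocity of joint coarse above 0.2 rad/s or velocity of joint coarse below -0.2 rad/s)).
It fails at once if a tumbler, the tape or the ramekin is pushed 20 mm from its place (distance of any of tumbler_a, tumbler_b, tape, ramekin from where it was at the start of the episode above 0.02 m).
It also fails if it takes over 72 s, if anything falls off the work surface, if the arm or the gripper's body presses on something with over 40 N, if the wrist force passes 120 N, or if a joint passes its speed limit or range.

## Working session

There is one attempt and no reset: what is moved stays moved. The work goes in short steps, Python scripts to look and compute and a tool call to move; the robot and the scene stay as the last step left them, time stands still between calls to the robot, and variables do not carry over. Pictures are saved under pics/ and viewed, and the job is handed in when it is done.

Besides the shell and the picture viewer there is one more tool, called after "Request:" in YAML: its name, and indented under it one key for each argument. play_rows: Moves the arm, as the interface text tells. Its arguments: {"type":"object","properties":{"plan":{"type":"array","items":{"type":"array","items":{"type":"number"}}},"grip_force":{"type":"number"}},"required":["plan"]}

```bash
mkdir -p pics; ls; cat > h.py <<'E'
import numpy as np,cv2
from workcell import *
def snap(n,f):
    o=get_obs(); d=get_image(n); cv2.imwrite('pics/'+f,d['img'][:,:,::-1]); 
    if n=='wrist':
        T=np.eye(4);T[:3,:3]=o['orientation'];T[:3,3]=o['eef_pos'];d['W']=T@d['mount']
    else: d['W']=np.array(d['world_from_camera'])
    return d
def cloud(d):
    z=d['z_map'];K=d['mtx'];v,u=np.mgrid[:480,:640]
    p=np.stack([(u-K[0,2])/K[0,0]*z,-(v-K[1,2])/K[1,1]*z,-z,np.ones_like(z)],-1)
    P=(p@d['W'].T)[...,:3]; P[z==0]=np.nan; return P
E
python3 - <<'E'
from h import *
print(get_obs(),tip_reach)
for c in ['scene','side','wrist']:
    d=snap(c,c+'0.png'); print(c,d['mtx'],d['W'])
    for l in ['coarse','fine','fine_mark','plate','menus','press']:
        print(l,[(r['box'],round(r['p'],2)) for r in search_frame(c,l)[:2]])
E
```

```text
pics
{'time_s': 0.0, 'joint_positions': array([ 1.17497015e+00,  2.60711933e-01, -1.39379948e-01,  1.17270631e+00,
       -3.38089528e-05,  1.57081002e+00]), 'qvel': array([-0.00015472,  0.00063968,  0.00178872, -0.00139472, -0.00129479,
        0.00229101]), 'tau': array([ 1.32978632e-03, -4.05678320e+01,  2.53922725e+01,  1.87115930e-02,
        8.78136962e-05, -2.18056250e-06]), 'eef_pos': array([0.20218315, 0.48380195, 0.24944612]), 'orientation': array([[ 3.85582481e-01,  9.22673074e-01, -7.40664706e-04],
       [ 9.22671200e-01, -3.85583191e-01, -1.86011120e-03],
       [-2.00186238e-03,  3.38362983e-05, -9.99997996e-01]]), 'wrist_force': array([-0.26658552, -0.40560763, -0.12685611]), 'ft_torque': array([ 0.00397674,  0.03547359, -0.00274257]), 'grip_width': 0.08561902221077569} 0.019
scene [[457.18615351   0.         313.09101677]
 [  0.         457.18615351 235.3963888 ]
 [  0.           0.           1.        ]] [[ 0.69631024  0.43630379 -0.56990442 -0.03901816]
 [-0.71760423  0.43869221 -0.54091894 -0.7667681 ]
 [ 0.01400765  0.78561323  0.61855933  0.84429442]
 [ 0.      
[... 837 characters left out ...]
6.4], 0.42)]
fine [([325.4, 287.0, 345.3, 313.1], 0.83)]
fine_mark [([320.4, 285.7, 345.9, 312.8], 0.97)]
plate [([277.9, 325.5, 381.3, 393.3], 0.84)]
menus [([281.7, 338.1, 387.8, 426.4], 0.72)]
press [([249.7, 284.3, 402.5, 467.0], 0.98)]
wrist [[361.83785164   0.         324.33196191]
 [  0.         361.83785164 240.66973008]
 [  0.           0.           1.        ]] [[ 3.84123388e-01 -8.82154134e-01 -2.72494600e-01  1.32057976e-01]
 [ 9.23281596e-01  3.67192859e-01  1.12785192e-01  5.13865140e-01]
 [ 5.64147615e-04 -2.94912680e-01  9.55524041e-01  3.74739816e-01]
 [ 0.00000000e+00  0.00000000e+00  0.00000000e+00  1.00000000e+00]]
coarse []
fine []
fine_mark []
plate []
menus []
press []
```

View pics/scene0.png

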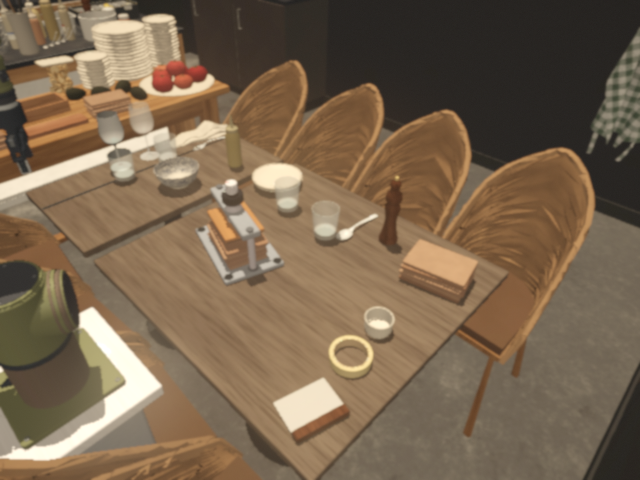

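View pics/side0.png

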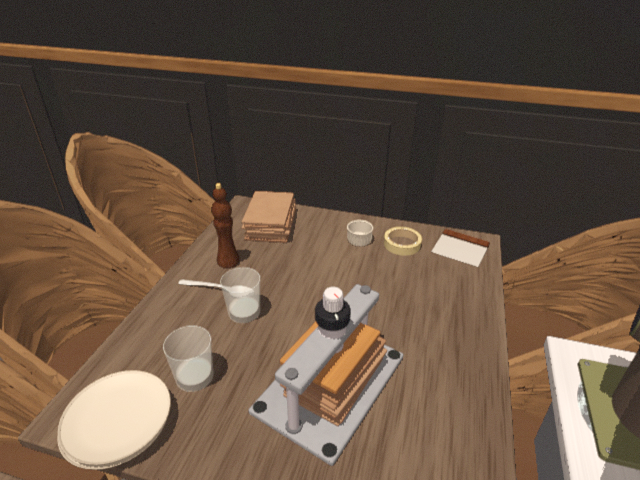

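```bash
python3 - <<'E'
from h import *
for c in ['side','scene']:
    d=snap(c,c+'1.png');P=cloud(d)
    for l in ['coarse','fine','plate','menus','press']:
        r=regions_of(c,l)
        if not r: continue
        m=r[0]['mask'];Q=P[m];Q=Q[~np.isnan(Q[:,0])]
        print(c,l,r[0]['box'],len(Q),np.round(np.percentile(Q,[2,25,50,75,98],axis=0),4).tolist())
    Q=P.reshape(-1,3);np.save(c+'.npy',P)
E
```

```text
side coarse [318.8, 297.6, 350.8, 328.2] 734 [[0.5169, 0.0681, 0.1674], [0.5266, 0.09, 0.1785], [0.539, 0.0993, 0.1874], [0.5554, 0.1061, 0.1891], [0.5689, 0.11, 0.1906]]
side fine [323.2, 287.4, 342.4, 314.1] 400 [[0.53, 0.0716, 0.1945], [0.5366, 0.0848, 0.2055], [0.543, 0.0913, 0.2163], [0.5496, 0.0946, 0.2201], [0.5575, 0.097, 0.2218]]
side plate [277.0, 324.6, 380.8, 396.0] 2257 [[0.4781, 0.0248, 0.0715], [0.502, 0.065, 0.1031], [0.5159, 0.1017, 0.104], [0.5334, 0.134, 0.1047], [0.6127, 0.1652, 0.1068]]
side menus [285.4, 339.0, 387.3, 425.5] 2416 [[0.4646, 0.0226, 0.0194], [0.488, 0.0932, 0.0434], [0.5062, 0.146, 0.0554], [0.5349, 0.1585, 0.0694], [0.5745, 0.1705, 0.0722]]
side press [248.8, 286.7, 401.3, 466.2] 12073 [[0.448, -0.0184, 0.0076], [0.5071, 0.0869, 0.0146], [0.5362, 0.135, 0.1034], [0.5695, 0.1793, 0.1419], [0.643, 0.2166, 0.2134]]
scene coarse [224.7, 189.5, 243.0, 206.0] 247 [[0.5152, 0.0529, 0.167], [0.5224, 0.0569, 0.1765], [0.5306, 0.0633, 0.1853], [0.5443, 0.0731, 0.189], [0.5629, 0.0938, 0.1916]]
scene fine [207.9, 219.7, 271.2, 268.8] 1195 [[0.4607, -0.0193, 0.0184], [0.4796, -0.0004, 0.0384], [0.4968, 0.0117, 0.0569], [0.5189, 0.0446, 0.0703], [0.5674, 0.1557, 0.0734]]
scene plate [209.7, 200.2, 264.3, 242.4] 739 [[0.4747, -0.0023, 0.0904], [0.4974, 0.0361, 0.1027], [0.5114, 0.0732, 0.1041], [0.5378, 0.1129, 0.1053], [0.6058, 0.1593, 0.108]]
scene menus [208.1, 220.1, 270.8, 267.1] 1151 [[0.4607, -0.0189, 0.0194], [0.4801, -0.0, 0.0392], [0.4966, 0.0116, 0.0571], [0.5194, 0.0439, 0.0703], [0.5674, 0.1572, 0.0734]]
scene press [196.8, 177.4, 283.2, 284.1] 3608 [[0.44, -0.0525, 0.0069], [0.4938, -0.0204, 0.0152], [0.5156, 0.0412, 0.1039], [0.5398, 0.084, 0.1422], [0.5966, 0.1964, 0.2149]]
```

```bash
python3 - <<'E'
from h import *
for c in ['side','scene']:
    P=np.load(c+'.npy')
    Q=P.reshape(-1,3);Q=Q[~np.isnan(Q[:,0])]
    near=np.hypot(Q[:,0]-.542,Q[:,1]-.085)<.05
    def circ(lo,hi,nm,R):
        A=Q[near&(Q[:,2]>lo)&(Q[:,2]<hi)]
        cc,r=cv2.minEnclosingCircle(A[:,:2].astype(np.float32)); print(c,nm,len(A),np.median(A[:,2]),cc,r)
    circ(.217,.225,'finetop',15);circ(.185,.193,'coarsetop',28)
    # side wall fit of fixed radius
    from scipy.optimize import least_squares
    for lo,hi,R in [(.195,.216,.015),(.168,.186,.028)]:
        A=Q[near&(Q[:,2]>lo)&(Q[:,2]<hi)]
        s=least_squares(lambda p:np.hypot(A[:,0]-p[0],A[:,1]-p[1])-R,[.542,.085],loss='soft_l1',f_scale=.001); print(c,'wall',R,s.x,np.abs(s.fun).mean(),len(A))
    B=Q[(np.abs(Q[:,2]-.142)<.004)&(np.hypot(Q[:,0]-.542,Q[:,1]-.085)<.17)]
    print('bridge',len(B),np.median(B[:,2]),cv2.minAreaRect(B[:,:2].astype(np.float32)*1000))
    for nm,lo,hi in [('plate',.098,.110),('menu',.064,.077),('bed',.010,.018),('table',-.005,.005)]:
        A=Q[(np.hypot(Q[:,0]-.542,Q[:,1]-.085)<(.15 if nm!='table' else .3))&(Q[:,2]>lo)&(Q[:,2]<hi)]
        h,e=np.histogram(A[:,2],bins=12);print(nm,len(A),np.median(A[:,2]),A[:,2].mean(),h,np.round(e[[0,-1]],3))
E
```

```text
side finetop 202 0.22018639139952065 (0.54439777135849, 0.08295124024152756) 0.015207026153802872
side coarsetop 452 0.1889278162583291 (0.5436708331108093, 0.08282239735126495) 0.02954823151230812
side wall 0.015 [0.54443245 0.08133548] 0.000677303166304677 199
side wall 0.028 [0.54442765 0.08146236] 0.0006048089626789844 302
bridge 2535 0.14217611954746434 ((544.0256958007812, 82.51528930664062), (249.6019744873047, 49.93058776855469), 72.58441162109375)
plate 2174 0.10401700182089596 0.10389169927863397 [ 36  28  34  79 232 654 701 316  64  16   7   7] [0.098 0.11 ]
menu 984 0.0702704792900189 0.07005052483080906 [ 21  36  31  53 137 261 257 129  32  10   9   8] [0.064 0.077]
bed 4443 0.014309298928006253 0.014241221807983777 [ 53  83 145 270 506 710 949 799 502 279  99  48] [0.01  0.018]
table 40120 0.00036889657798311326 0.00036796817540225103 [   14    91   552  2146  5531  9175 10275  7430  3551  1050   227    78] [-0.005  0.005]
scene finetop 69 0.22016227386486253 (0.542976438999176, 0.07783084362745285) 0.017518561333417892
scene coarsetop 145 0.1891075307598764 (0.5425171256065369, 0.07942627370357513) 0.02895217388868332
scene wall 0.015 [0.54364342 0.08133182] 0.001296074552675262 84
scene wall 0.028 [0.5434445  0.08165255] 0.001186970298758502 129
bridge 647 0.1422573298375711 ((541.9066772460938, 80.42232513427734), (251.71884155273438, 49.74290466308594), 72.76587677001953)
plate 707 0.1042562095157723 0.10407604103330445 [ 16  10  17  46  81 127 159 131  87  18  11   4] [0.098 0.11 ]
menu 576 0.07057032313425082 0.07039338378357586 [ 14  14  13  34  66 107 124 113  60  17  12   2] [0.064 0.076]
bed 1167 0.014509417443357653 0.014437209016629909 [ 21  32  47  72 135 154 158 188 150  96  61  53] [0.01  0.018]
table 16847 0.0005529366302294836 0.000548458126112721 [  47  141  421  995 1836 2760 3393 2960 2202 1237  641  214] [-0.005  0.005]
```

Request:
play_rows:
  plan:
    - [85, 0, 0.5, -1, 0, 0, 0]
    - [85, -1, 2.2, -2, 0, 0, 0]
    - [85, -2.1, 4.2, -2, 0, 0, 0]
    - [85, -3.2, 6.3, -2, 0, 0, 0]
    - [85, -4.3, 8.5, -2, 0, 0, 0]
  grip_force: 80

```text
time_s: 2.28
eef_pos: [0.358, 0.302, 0.3006]
orientation: [[0.385, 0.923, 0.001], [0.923, -0.385, 0.001], [0.001, 0.001, -1.0]]
wrist_force: [0.8, -0.5, -0.2]
grip_width: 0.0851
```

```bash
cat > s.py <<'E'
from h import *
import sys
o=get_obs();R=o['orientation'];p=o['eef_pos']
np.set_printoptions(precision=4,suppress=True)
print(o['time_s'],'q',o['joint_positions'],'p',p,'F',o['wrist_force'],'M',o['ft_torque'],'w',o['grip_width'],'yaw',np.degrees(np.arctan2(R[1,0],R[0,0])), 'z',R[:,2])
if len(sys.argv)>1:
    t=np.array([.544,.0818,float(sys.argv[1])]); print('delta units',R.T@(t-p)/.025)
E
python3 s.py .29
```

```text
2.275 q [ 0.7008  0.1441 -0.1572  1.2685 -0.      1.0957] p [0.358  0.302  0.3006] F [ 0.7664 -0.4557 -0.2009] M [-0.0037 -0.0263 -0.0114] w 0.08507124272382013 yaw 67.3722624993528 z [ 0.0009  0.0007 -1.    ]
delta units [-5.2684 10.2565  0.4247]
```

Request:
play_rows:
  plan:
    - [85, -1.1, 2.1, 0.4, 0, 0, 0]
    - [85, -2.2, 4.2, 0.4, 0, 0, 0]
    - [85, -3.2, 6.3, 0.4, 0, 0, 0]
    - [85, -4.3, 8.3, 0.4, 0, 0, 0]
    - [85, -5.27, 10.26, 0.4, 0, 0, 0]

```text
time_s: 2.9
eef_pos: [0.5451, 0.0799, 0.2907]
orientation: [[0.385, 0.923, 0.001], [0.923, -0.385, 0.001], [0.001, 0.001, -1.0]]
wrist_force: [0.3, 0.6, -0.4]
grip_width: 0.0844
```

```bash
python3 s.py .177; python3 -c "
from h import *
d=snap('wrist','w1.png')
P=cloud(d);Q=P.reshape(-1,3);Q=Q[~np.isnan(Q[:,0])]
A=Q[(Q[:,2]>.216)&(Q[:,2]<.226)&(np.hypot(Q[:,0]-.542,Q[:,1]-.085)<.05)]
print(len(A),cv2.minEnclosingCircle(A[:,:2].astype(np.float32)),A.mean(0))
A=Q[(Q[:,2]>.183)&(Q[:,2]<.193)&(np.hypot(Q[:,0]-.542,Q[:,1]-.085)<.05)]
print(len(A),cv2.minEnclosingCircle(A[:,:2].astype(np.float32)),A.mean(0))
"
```

```text
2.9 q [0.1452 0.2911 0.0108 1.2891 0.0008 0.5407] p [0.5451 0.0799 0.2907] F [ 0.334   0.5691 -0.4008] M [ 0.0436 -0.0391 -0.0497] w 0.08440556833901516 yaw 67.34058676751727 z [ 0.0012  0.001  -1.    ]
delta units [ 0.0455 -0.0726  4.5484]
2055 ((0.5430264472961426, 0.0821770653128624), 0.015954578295350075) [0.54191747 0.0826848  0.22037607]
3037 ((0.5429118871688843, 0.08232997357845306), 0.02875654771924019) [0.53457788 0.08559271 0.1890414 ]
```

View pics/w1.png

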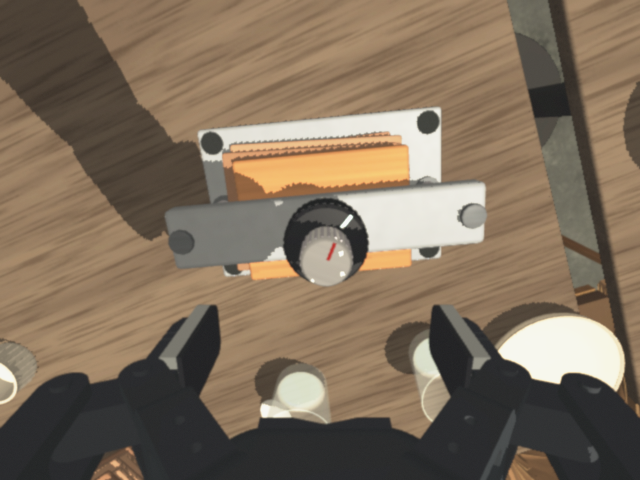

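Request:
play_rows:
  plan:
    - [85, 0.05, -0.08, 0.5, 0, 0, 0]
    - [85, 0.05, -0.08, 1.6, 0, 0, 0]
    - [85, 0.05, -0.08, 2.8, 0, 0, 0]
    - [85, 0.05, -0.08, 3.9, 0, 0, 0]
    - [85, 0.05, -0.08, 4.6, 0, 0, 0]

```text
time_s: 3.58
eef_pos: [0.5466, 0.0778, 0.1729]
orientation: [[0.388, 0.922, 0.002], [0.922, -0.388, -0.004], [-0.003, 0.003, -1.0]]
wrist_force: [0.3, -0.3, 0.1]
grip_width: 0.085
```

```bash
python3 s.py .177
```

```text
3.575 q [ 0.1438  0.3481 -0.219   1.0023 -0.0043  0.5422] p [0.5466 0.0778 0.1729] F [ 0.2774 -0.3074  0.1356] M [-0.043  -0.0191  0.0287] w 0.0849748393516044 yaw 67.17078750085071 z [ 0.002  -0.0041 -1.    ]
delta units [ 0.1066 -0.1556 -0.164 ]
```

Request:
play_rows:
  plan:
    - [85, 0.1, -0.16, -0.1, 0, 0, 0]
    - [85, 0.1, -0.16, -0.1, 0, 0, 0]
    - [85, 0.1, -0.16, -0.1, 0, 0, 0]
    - [85, 0.1, -0.16, -0.1, 0, 0, 0]
    - [85, 0.1, -0.16, -0.1, 0, 0, 0]

```text
time_s: 4.2
eef_pos: [0.5441, 0.0816, 0.1758]
orientation: [[0.388, 0.922, 0.003], [0.922, -0.388, -0.004], [-0.003, 0.004, -1.0]]
wrist_force: [0.7, -0.1, -0.1]
grip_width: 0.0848
```

```bash
python3 s.py .176
```

```text
4.2 q [ 0.1513  0.3425 -0.2195  1.0066 -0.0043  0.5499] p [0.5441 0.0816 0.1758] F [ 0.7207 -0.1381 -0.1444] M [-0.0055  0.0662  0.0337] w 0.08482841906474207 yaw 67.15760364866526 z [ 0.0028 -0.0039 -1.    ]
delta units [ 0.0043 -0.0076 -0.0078]
```

Centred. Close on the coarse knob.

Request:
play_rows:
  plan:
    - [60, 0, 0, 0, 0, 0, 0]
    - [45, 0, 0, 0, 0, 0, 0]
    - [40, 0, 0, 0, 0, 0, 0]
    - [40, 0, 0, 0, 0, 0, 0]
    - [40, 0, 0, 0, 0, 0, 0]
  grip_force: 80

```text
time_s: 4.82
eef_pos: [0.5442, 0.0814, 0.1765]
orientation: [[0.389, 0.921, 0.004], [0.921, -0.389, -0.004], [-0.003, 0.005, -1.0]]
wrist_force: [-1.6, -0.2, 5.8]
grip_width: 0.0535
```

```bash
python3 s.py .176
```

```text
4.825 q [ 0.151   0.3417 -0.2188  1.0074 -0.0048  0.5502] p [0.5442 0.0814 0.1765] F [-1.554  -0.1803  5.8421] M [-0.2211  0.3077 -0.161 ] w 0.0535455260607951 yaw 67.12708424905273 z [ 0.0035 -0.0043 -1.    ]
delta units [ 0.0123 -0.0147  0.0199]
```

Request:
play_rows:
  plan:
    - [40, 0, 0, 0, 0, 0, 0.8]
    - [40, 0, 0, 0, 0, 0, 1.8]
    - [40, 0, 0, 0, 0, 0, 2.8]
    - [40, 0, 0, 0, 0, 0, 3.8]
    - [40, 0, 0, 0, 0, 0, 4.6]

```text
time_s: 5.45
eef_pos: [0.5441, 0.0813, 0.1765]
orientation: [[0.864, 0.503, 0.003], [0.503, -0.864, -0.005], [0.0, 0.006, -1.0]]
wrist_force: [-0.9, -0.1, 2.1]
grip_width: 0.0538
```

```bash
cat > m.py <<'E'
from h import *
import sys
for c in ['side','scene']:
    d=snap(c,c+sys.argv[1]+'.png');P=cloud(d);Q=P.reshape(-1,3);Q=Q[~np.isnan(Q[:,0])]
    v=(Q[:,:2]-[.544,.0818]);a=np.radians(72.6);
    # coords along the bridge (l) / across (x)
    l=np.abs(v@[-np.sin(a-np.pi/2),np.cos(a-np.pi/2)]);x=np.abs(v@[np.cos(a-np.pi/2),np.sin(a-np.pi/2)])
    out=[]
    for nm,m in [('plate',(l<.07)&(x<.05)&(x>.026)&(Q[:,2]>.085)&(Q[:,2]<.112)),('menu',(l<.086)&(x<.063)&(Q[:,2]>.066)&(Q[:,2]<.075)),('bed',(Q[:,2]>.010)&(Q[:,2]<.018)&(np.hypot(v[:,0],v[:,1])<.15))]:
        A=Q[m,2]; md=np.median(A); md=np.median(A[abs(A-md)<.004]) ; out.append(md); print(c,nm,len(A),round(md,4))
    print('gap',out[0]-.012-out[1],'via bed',out[0]-.012-out[2]-.056)
E
python3 s.py .176; python3 m.py 2
```

```text
5.45 q [ 0.1512  0.3416 -0.2188  1.0079 -0.0053  1.1943] p [0.5441 0.0813 0.1765] F [-0.9363 -0.0514  2.1029] M [-0.2508  0.3716  0.7166] w 0.053764839369134176 yaw 30.22952027892186 z [ 0.0032 -0.0049 -1.    ]
delta units [ 0.0086 -0.0199  0.0212]
side plate 1019 0.0991
side menu 712 0.0703
side bed 4443 0.0143
gap 0.016828191212968427 via bed 0.016819933359555624
scene plate 349 0.0994
scene menu 365 0.0706
scene bed 1180 0.0144
gap 0.01670932497014889 via bed 0.016939965057910573
```

Request:
play_rows:
  plan:
    - [40, 0, 0, 0, 0, 0, 1]
    - [40, 0, 0, 0, 0, 0, 2.2]
    - [40, 0, 0, 0, 0, 0, 3.4]
    - [40, 0, 0, 0, 0, 0, 4.5]
    - [40, 0, 0, 0, 0, 0, 5.1]

```text
time_s: 6.18
eef_pos: [0.5438, 0.0813, 0.1765]
orientation: [[0.983, -0.182, 0.003], [-0.182, -0.983, -0.005], [0.003, 0.004, -1.0]]
wrist_force: [-1.7, -1.9, 2.5]
grip_width: 0.054
```

```bash
python3 s.py .176; python3 m.py 3
```

```text
6.175 q [ 0.1511  0.3417 -0.2189  1.0083 -0.0049  1.9046] p [0.5438 0.0813 0.1765] F [-1.724  -1.8797  2.5154] M [-0.0818  0.6311  0.6795] w 0.05401725521783404 yaw -10.468891076360341 z [ 0.0027 -0.0046 -1.    ]
delta units [ 0.0025 -0.0212  0.0197]
side plate 950 0.0934
side menu 568 0.0701
side bed 4427 0.0143
gap 0.011285310389071504 via bed 0.011103119792239387
scene plate 324 0.0936
scene menu 314 0.0706
scene bed 1192 0.0145
gap 0.011058279063487733 via bed 0.011098401430755363
```

Request:
play_rows:
  plan:
    - [85, 0, 0, 0, 0, 0, 0]
    - [85, 0, 0, 0, 0, 0, 0]
    - [85, 0, 0, 0, 0, 0, 0]
    - [85, 0, 0, 0, 0, 0, 0]
    - [85, 0, 0, 0, 0, 0, 0]

```text
time_s: 6.9
eef_pos: [0.5439, 0.0813, 0.1765]
orientation: [[0.984, -0.181, 0.003], [-0.181, -0.983, -0.004], [0.004, 0.004, -1.0]]
wrist_force: [0.3, -0.3, 0.7]
grip_width: 0.0849
```

Request:
play_rows:
  plan:
    - [85, 0, 0, -0.5, 0, 0, 0]
    - [85, 0, 0, -1.5, 0, 0, 0]
    - [85, 0, 0, -2.5, 0, 0, 0]
    - [85, 0, 0, -3.3, 0, 0, -0.5]
    - [85, 0, 0, -3.8, 0, 0, -1.5]

```text
time_s: 7.52
eef_pos: [0.5443, 0.0818, 0.2739]
orientation: [[0.999, 0.032, 0.006], [0.032, -0.999, -0.004], [0.006, 0.004, -1.0]]
wrist_force: [-0.5, 0.9, -0.0]
grip_width: 0.085
```

```bash
python3 s.py .27; python3 m.py 4
```

```text
7.525 q [ 0.1518  0.2918 -0.0318  1.2422 -0.0048  1.6907] p [0.5443 0.0818 0.2739] F [-0.5017  0.9476 -0.0466] M [ 0.0287 -0.0111  0.0117] w 0.08504615206124619 yaw 1.8231827110060208 z [ 0.0057 -0.004  -1.    ]
delta units [-0.0119 -0.0014  0.1551]
side plate 944 0.0934
side menu 568 0.0701
side bed 4438 0.0143
gap 0.011296249684887918 via bed 0.011130145126777465
scene plate 322 0.0936
scene menu 308 0.0705
scene bed 1186 0.0145
gap 0.011115547472371881 via bed 0.011059932103251631
```

Request:
play_rows:
  plan:
    - [85, 0, 0, 0, 0, 0, -1.3]
    - [85, 0, 0, 0, 0, 0, -2.6]
    - [85, 0, 0, 0, 0, 0, -3.9]
    - [85, 0, 0, 0, 0, 0, -5.2]
    - [85, 0, 0, 0, 0, 0, -6.5]

```text
time_s: 8.25
eef_pos: [0.5446, 0.0819, 0.2738]
orientation: [[0.591, 0.807, 0.007], [0.807, -0.591, -0.004], [0.001, 0.008, -1.0]]
wrist_force: [0.3, 0.3, 0.2]
grip_width: 0.085
```

Request:
play_rows:
  plan:
    - [85, 0, 0, 0, 0, 0, -1.3]
    - [85, 0, 0, 0, 0, 0, -2.6]
    - [85, 0, 0, 0, 0, 0, -3.9]
    - [85, 0, 0, 0, 0, 0, -5.2]
    - [85, 0, 0, 0, 0, 0, -6.5]

```text
time_s: 8.88
eef_pos: [0.5443, 0.0818, 0.2735]
orientation: [[-0.275, 0.961, 0.006], [0.961, 0.275, -0.004], [-0.005, 0.005, -1.0]]
wrist_force: [-0.4, 0.5, -0.5]
grip_width: 0.0851
```

Request:
play_rows:
  plan:
    - [85, 0, 0, 0, 0, 0, -1.3]
    - [85, 0, 0, 0, 0, 0, -2.6]
    - [85, 0, 0, 0, 0, 0, -3.9]
    - [85, 0, 0, 0, 0, 0, -5.2]
    - [85, 0, 0, 0, 0, 0, -6.5]

```text
time_s: 9.5
eef_pos: [0.544, 0.0818, 0.2733]
orientation: [[-0.928, 0.372, 0.005], [0.372, 0.928, -0.004], [-0.006, -0.002, -1.0]]
wrist_force: [-1.8, 0.7, 0.8]
grip_width: 0.0849
```

Request:
play_rows:
  plan:
    - [85, 0, 0, 0, 0, 0, -1.3]
    - [85, 0, 0, 0, 0, 0, -2.6]
    - [85, 0, 0, 0, 0, 0, -3.9]
    - [85, 0, 0, 0, 0, 0, -5.2]
    - [85, 0, 0, 0, 0, 0, -5.2]

```text
time_s: 10.12
eef_pos: [0.5438, 0.0817, 0.273]
orientation: [[-0.943, -0.334, 0.005], [-0.334, 0.943, -0.004], [-0.003, -0.005, -1.0]]
wrist_force: [-0.1, -0.2, 0.6]
grip_width: 0.0848
```

```bash
python3 s.py .215;python3 -c "
from h import *
d=snap('wrist','w2.png')
P=cloud(d);Q=P.reshape(-1,3);Q=Q[~np.isnan(Q[:,0])]
A=Q[(Q[:,2]>.216)&(Q[:,2]<.226)&(np.hypot(Q[:,0]-.542,Q[:,1]-.085)<.05)]
print(len(A),cv2.minEnclosingCircle(A[:,:2].astype(np.float32)),A.mean(0))
"
```

```text
10.125 q [ 0.1518  0.2919 -0.0339  1.2408 -0.0047 -1.7596] p [0.5438 0.0817 0.273 ] F [-0.1313 -0.2123  0.6396] M [-0.019  -0.0182 -0.0353] w 0.08480083616701721 yaw -160.48432627116665 z [ 0.0049 -0.004  -1.    ]
delta units [0.0005 0.0127 2.3209]
2428 ((0.5436453223228455, 0.08127100765705109), 0.01596265472471714) [0.54366144 0.0802725  0.22050575]
```

View pics/w2.png

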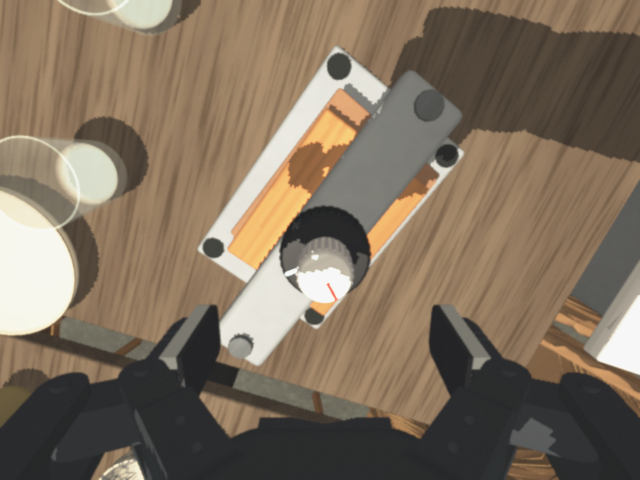

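Request:
play_rows:
  plan:
    - [60, 0, 0, 0.5, 0, 0, 0]
    - [50, 0, 0, 1.1, 0, 0, 0]
    - [50, 0, 0, 1.7, 0, 0, 0]
    - [50, 0, 0, 2.2, 0, 0, 0]
    - [50, 0, 0, 2.2, 0, 0, 0]

```text
time_s: 10.8
eef_pos: [0.5431, 0.0814, 0.2165]
orientation: [[-0.943, -0.333, 0.002], [-0.333, 0.943, -0.004], [-0.0, -0.005, -1.0]]
wrist_force: [1.2, -1.0, -0.4]
grip_width: 0.0499
```

```bash
python3 s.py .213
```

```text
10.8 q [ 0.1513  0.3164 -0.1475  1.1056 -0.0047 -1.7593] p [0.5431 0.0814 0.2165] F [ 1.1917 -0.9994 -0.4083] M [0.0029 0.0452 0.0234] w 0.04994815074177608 yaw -160.5259327424728 z [ 0.002  -0.0045 -1.    ]
delta units [-0.0378  0.0044  0.1395]
```

Request:
play_rows:
  plan:
    - [50, -0.03, 0, 0.12, 0, 0, 0]
    - [35, -0.03, 0, 0.12, 0, 0, 0]
    - [20, -0.03, 0, 0.12, 0, 0, 0]
    - [20, -0.03, 0, 0.12, 0, 0, 0]
    - [20, -0.03, 0, 0.12, 0, 0, 0]
  grip_force: 60

```text
time_s: 11.42
eef_pos: [0.544, 0.0816, 0.2141]
orientation: [[-0.943, -0.333, 0.003], [-0.333, 0.943, -0.004], [-0.001, -0.005, -1.0]]
wrist_force: [-1.8, 0.0, 4.0]
grip_width: 0.0283
```

```bash
python3 s.py .213
```

```text
11.425 q [ 0.1515  0.3186 -0.1508  1.0994 -0.0047 -1.759 ] p [0.544  0.0816 0.2141] F [-1.7653  0.0039  3.9674] M [ 0.0192  0.3384 -0.081 ] w 0.028264207688328602 yaw -160.53289061668198 z [ 0.0027 -0.0044 -1.    ]
delta units [-0.004   0.0066  0.0422]
```

Request:
play_rows:
  plan:
    - [20, 0, 0, 0, 0, 0, 0.8]
    - [20, 0, 0, 0, 0, 0, 1.8]
    - [20, 0, 0, 0, 0, 0, 2.8]
    - [20, 0, 0, 0, 0, 0, 3.6]
    - [20, 0, 0, 0, 0, 0, 3.6]

```text
time_s: 12.05
eef_pos: [0.544, 0.0816, 0.2141]
orientation: [[-0.987, 0.161, 0.003], [0.161, 0.987, -0.004], [-0.003, -0.004, -1.0]]
wrist_force: [-0.2, 0.2, 2.3]
grip_width: 0.0282
```

```bash
cat > r.py <<'E'
from h import *
np.set_printoptions(precision=4,suppress=True)
M=[];F=[]
for i in range(6):
    o=get_obs();M.append(o['ft_torque'][2]);F.append(o['wrist_force']);get_image('side')
print(o['time_s'],'J6',o['joint_positions'][5],'p',o['eef_pos'],'w',o['grip_width'],'Mz',np.array(M),'mean',np.mean(M),'F',np.mean(F,0),'tau6',o['tau'][5])
E
python3 r.py; python3 m.py 5
```

```text
12.3 J6 -1.257087231313997 p [0.544  0.0816 0.2141] w 0.0278328673248284 Mz [-0.2186 -0.2341 -0.2572 -0.2456 -0.225  -0.2356] mean -0.23600672326461444 F [-0.6529 -0.1791  1.6588] tau6 -0.21458886098116636
side plate 950 0.0921
side menu 532 0.07
side bed 4439 0.0143
gap 0.010043676613763833 via bed 0.009779018296845639
scene plate 323 0.0923
scene menu 295 0.0705
scene bed 1179 0.0144
gap 0.009741662213240201 via bed 0.009893458274195084
```

Request:
play_rows:
  plan:
    - [20, 0, 0, 0, 0, 0, 0.4]
    - [20, 0, 0, 0, 0, 0, 0.8]
    - [20, 0, 0, 0, 0, 0, 1.2]
    - [20, 0, 0, 0, 0, 0, 1.6]
    - [20, 0, 0, 0, 0, 0, 2.0]

```text
time_s: 13.08
eef_pos: [0.544, 0.0816, 0.2141]
orientation: [[-0.904, 0.428, 0.003], [0.428, 0.904, -0.005], [-0.005, -0.003, -1.0]]
wrist_force: [-0.0, -0.2, 0.9]
grip_width: 0.0281
```

```bash
python3 r.py
```

```text
13.325 J6 -0.9782859007742314 p [0.544  0.0816 0.2141] w 0.02775107107251265 Mz [ 0.2555 -0.0337 -0.0769 -0.1432 -0.0972 -0.189 ] mean -0.04742017212539578 F [-0.3834 -0.1065  1.6126] tau6 -0.1290685124695301
```

Request:
play_rows:
  plan:
    - [20, 0, 0, 0, 0, 0, 0.25]
    - [20, 0, 0, 0, 0, 0, 0.5]
    - [20, 0, 0, 0, 0, 0, 0.75]
    - [20, 0, 0, 0, 0, 0, 1.0]
    - [20, 0, 0, 0, 0, 0, 1.25]

```text
time_s: 14.0
eef_pos: [0.5441, 0.0816, 0.2141]
orientation: [[-0.815, 0.579, 0.003], [0.579, 0.815, -0.004], [-0.005, -0.002, -1.0]]
wrist_force: [-0.3, 0.1, 2.5]
grip_width: 0.0283
```

```bash
python3 r.py
```

```text
14.25 J6 -0.8032624427149866 p [0.5441 0.0816 0.2141] w 0.028119493752838988 Mz [ 0.1584  0.0025 -0.0555 -0.0306 -0.0325 -0.0066] mean 0.005960975897020988 F [-0.5021 -0.2873  1.3374] tau6 -0.05498038837686181
```

Request:
play_rows:
  plan:
    - [20, 0, 0, 0, 0, 0, 0.2]
    - [20, 0, 0, 0, 0, 0, 0.4]
    - [20, 0, 0, 0, 0, 0, 0.6]
    - [20, 0, 0, 0, 0, 0, 0.8]
    - [20, 0, 0, 0, 0, 0, 1.0]

```text
time_s: 14.92
eef_pos: [0.5441, 0.0816, 0.2141]
orientation: [[-0.727, 0.687, 0.003], [0.687, 0.727, -0.004], [-0.005, -0.001, -1.0]]
wrist_force: [-0.7, 0.8, 1.8]
grip_width: 0.0283
```

```bash
sed -i 's/range(6)/range(3)/' r.py; python3 r.py
```

```text
15.025 J6 -0.662664017523916 p [0.544  0.0816 0.2141] w 0.02829189749456032 Mz [0.2182 0.1323 0.0511] mean 0.13387060342596352 F [ 0.0817 -0.2794  1.3836] tau6 0.11730821337550879
```

Request:
play_rows:
  plan:
    - [20, 0, 0, 0, 0, 0, 0.2]
    - [20, 0, 0, 0, 0, 0, 0.4]
    - [20, 0, 0, 0, 0, 0, 0.6]
    - [20, 0, 0, 0, 0, 0, 0.8]
    - [20, 0, 0, 0, 0, 0, 1.0]

```text
time_s: 15.7
eef_pos: [0.5441, 0.0816, 0.2141]
orientation: [[-0.623, 0.782, 0.003], [0.782, 0.623, -0.004], [-0.005, -0.0, -1.0]]
wrist_force: [0.3, -0.3, 2.8]
grip_width: 0.028
```

```bash
python3 r.py
```

```text
15.8 J6 -0.5224842207277556 p [0.5441 0.0816 0.2141] w 0.02839048552673446 Mz [ 0.1956  0.1035 -0.0103] mean 0.09623688011395647 F [-0.1946 -0.1822  1.7654] tau6 0.11708445148542523
```

```bash
cat > r.py <<'E'
from h import *
np.set_printoptions(precision=4,suppress=True)
M=[];T=[];V=[]
for i in range(2):
    o=get_obs();M.append(o['ft_torque'][2]);T.append(o['tau'][5]);V.append(o['qvel'][5])
    if i==0:get_image('side')
print(o['time_s'],'turned',o['joint_positions'][5]+1.759,'w',o['grip_width'],'Mz',np.array(M),'tau',np.array(T),'v',np.array(V),o['eef_pos'])
E
python3 r.py
```

```text
15.9 turned 1.2358633917014306 w 0.027742100041962866 Mz [-0.0024  0.035 ] tau [0.0299 0.005 ] v [-0.0043 -0.0022] [0.5441 0.0816 0.2141]
```

Request:
play_rows:
  plan:
    - [20, 0, 0, 0, 0, 0, 0.2]
    - [20, 0, 0, 0, 0, 0, 0.4]
    - [20, 0, 0, 0, 0, 0, 0.6]
    - [20, 0, 0, 0, 0, 0, 0.8]
    - [20, 0, 0, 0, 0, 0, 1.0]

```text
time_s: 16.52
eef_pos: [0.5441, 0.0816, 0.2141]
orientation: [[-0.508, 0.861, 0.003], [0.861, 0.508, -0.004], [-0.005, 0.0, -1.0]]
wrist_force: [0.2, -1.0, 0.3]
grip_width: 0.0281
```

```bash
python3 r.py
```

```text
16.575 turned 1.3779812781499847 w 0.02814875589527014 Mz [0.1935 0.036 ] tau [0.0308 0.1485] v [ 0.2209 -0.0437] [0.5441 0.0816 0.2141]
```

Request:
play_rows:
  plan:
    - [20, 0, 0, 0, 0, 0, 0.2]
    - [20, 0, 0, 0, 0, 0, 0.4]
    - [20, 0, 0, 0, 0, 0, 0.6]
    - [20, 0, 0, 0, 0, 0, 0.8]
    - [20, 0, 0, 0, 0, 0, 1.0]

```text
time_s: 17.2
eef_pos: [0.5441, 0.0816, 0.2141]
orientation: [[-0.381, 0.925, 0.003], [0.925, 0.381, -0.004], [-0.005, 0.001, -1.0]]
wrist_force: [0.2, 0.3, 1.7]
grip_width: 0.0281
```

```bash
python3 r.py
```

```text
17.25 turned 1.5201244209200158 w 0.02799853299414906 Mz [0.2117 0.1086] tau [0.0309 0.1485] v [ 0.2209 -0.0424] [0.5441 0.0816 0.2141]
```

Request:
play_rows:
  plan:
    - [20, 0, 0, 0, 0, 0, 0.2]
    - [20, 0, 0, 0, 0, 0, 0.4]
    - [20, 0, 0, 0, 0, 0, 0.6]
    - [20, 0, 0, 0, 0, 0, 0.8]
    - [20, 0, 0, 0, 0, 0, 1.0]

```text
time_s: 17.88
eef_pos: [0.5441, 0.0816, 0.2141]
orientation: [[-0.246, 0.969, 0.003], [0.969, 0.246, -0.004], [-0.005, 0.002, -1.0]]
wrist_force: [-0.5, -1.7, 1.4]
grip_width: 0.0283
```

```bash
python3 r.py
```

```text
17.925 turned 1.6622189685921211 w 0.02837550634592994 Mz [0.1989 0.0873] tau [0.0309 0.1484] v [ 0.2208 -0.0442] [0.5441 0.0816 0.2141]
```

Request:
play_rows:
  plan:
    - [20, 0, 0, 0, 0, 0, 0.2]
    - [20, 0, 0, 0, 0, 0, 0.4]
    - [20, 0, 0, 0, 0, 0, 0.6]
    - [20, 0, 0, 0, 0, 0, 0.8]
    - [20, 0, 0, 0, 0, 0, 1.0]

```text
time_s: 18.55
eef_pos: [0.5441, 0.0815, 0.2141]
orientation: [[-0.106, 0.994, 0.003], [0.994, 0.106, -0.004], [-0.005, 0.003, -1.0]]
wrist_force: [-0.0, -0.5, 1.8]
grip_width: 0.0279
```

```bash
python3 r.py
```

```text
18.6 turned 1.804337436256433 w 0.028658884855739208 Mz [0.2028 0.1006] tau [0.0309 0.1484] v [ 0.2215 -0.0431] [0.5441 0.0815 0.2141]
```

Request:
play_rows:
  plan:
    - [20, 0, 0, 0, 0, 0, 0.2]
    - [20, 0, 0, 0, 0, 0, 0.4]
    - [20, 0, 0, 0, 0, 0, 0.6]
    - [20, 0, 0, 0, 0, 0, 0.8]
    - [20, 0, 0, 0, 0, 0, 1.0]

```text
time_s: 19.23
eef_pos: [0.5441, 0.0815, 0.2141]
orientation: [[0.036, 0.999, 0.003], [0.999, -0.036, -0.004], [-0.004, 0.003, -1.0]]
wrist_force: [0.3, -1.3, 1.2]
grip_width: 0.0283
```

```bash
python3 r.py
```

```text
19.275 turned 1.9464410267846461 w 0.02799393381890496 Mz [0.2455 0.0659] tau [0.0309 0.1483] v [ 0.2217 -0.0429] [0.5441 0.0815 0.2141]
```

Request:
play_rows:
  plan:
    - [20, 0, 0, 0, 0, 0, 0.2]
    - [20, 0, 0, 0, 0, 0, 0.4]
    - [20, 0, 0, 0, 0, 0, 0.6]
    - [20, 0, 0, 0, 0, 0, 0.8]
    - [20, 0, 0, 0, 0, 0, 1.0]

```text
time_s: 19.9
eef_pos: [0.5441, 0.0815, 0.2141]
orientation: [[0.177, 0.984, 0.003], [0.984, -0.177, -0.004], [-0.004, 0.004, -1.0]]
wrist_force: [0.7, -1.2, 1.7]
grip_width: 0.0279
```

```bash
python3 r.py; python3 m.py 6
```

```text
19.95 turned 2.0885354153290323 w 0.027672852779440798 Mz [0.2385 0.0974] tau [0.0309 0.1482] v [ 0.2219 -0.0433] [0.5441 0.0815 0.2141]
side plate 946 0.0882
side menu 424 0.07
side bed 4427 0.0143
gap 0.006216556100584206 via bed 0.005885404326896722
scene plate 297 0.0885
scene menu 252 0.0706
scene bed 1193 0.0145
gap 0.005885493424550484 via bed 0.006022585399249776
```

Request:
play_rows:
  plan:
    - [20, 0, 0, 0, 0, 0, 0.2]
    - [20, 0, 0, 0, 0, 0, 0.4]
    - [20, 0, 0, 0, 0, 0, 0.6]
    - [20, 0, 0, 0, 0, 0, 0.8]
    - [20, 0, 0, 0, 0, 0, 1.0]

```text
time_s: 20.68
eef_pos: [0.5441, 0.0815, 0.2141]
orientation: [[0.313, 0.95, 0.003], [0.95, -0.313, -0.004], [-0.003, 0.004, -1.0]]
wrist_force: [0.1, -0.6, 1.9]
grip_width: 0.028
```

```bash
python3 r.py
```

```text
20.725 turned 2.228744125724684 w 0.028139114233538008 Mz [0.2226 0.0713] tau [0.0308 0.1482] v [ 0.2225 -0.0445] [0.5441 0.0815 0.2141]
```

Request:
play_rows:
  plan:
    - [20, 0, 0, 0, 0, 0, 0.2]
    - [20, 0, 0, 0, 0, 0, 0.4]
    - [20, 0, 0, 0, 0, 0, 0.6]
    - [20, 0, 0, 0, 0, 0, 0.8]
    - [20, 0, 0, 0, 0, 0, 1.0]

```text
time_s: 21.35
eef_pos: [0.5441, 0.0814, 0.2141]
orientation: [[0.444, 0.896, 0.003], [0.896, -0.444, -0.004], [-0.003, 0.005, -1.0]]
wrist_force: [-0.7, -1.2, 1.6]
grip_width: 0.0277
```

```bash
python3 r.py
```

```text
21.4 turned 2.3708057130285445 w 0.028291866549252722 Mz [0.2008 0.1334] tau [0.0362 0.1548] v [ 0.2211 -0.043 ] [0.5441 0.0815 0.2141]
```

Request:
play_rows:
  plan:
    - [20, 0, 0, 0, 0, 0, 0.2]
    - [20, 0, 0, 0, 0, 0, 0.4]
    - [20, 0, 0, 0, 0, 0, 0.6]
    - [20, 0, 0, 0, 0, 0, 0.8]
    - [20, 0, 0, 0, 0, 0, 1.0]

```text
time_s: 22.02
eef_pos: [0.5441, 0.0814, 0.2141]
orientation: [[0.566, 0.824, 0.003], [0.824, -0.566, -0.004], [-0.002, 0.005, -1.0]]
wrist_force: [-0.8, -1.1, 1.6]
grip_width: 0.0284
```

```bash
python3 r.py
```

```text
22.075 turned 2.5129104379043397 w 0.028470772640661998 Mz [0.2113 0.1316] tau [0.0641 0.1827] v [ 0.2193 -0.045 ] [0.5441 0.0815 0.2141]
```

Request:
play_rows:
  plan:
    - [20, 0, 0, 0, 0, 0, 0.2]
    - [20, 0, 0, 0, 0, 0, 0.4]
    - [20, 0, 0, 0, 0, 0, 0.6]
    - [20, 0, 0, 0, 0, 0, 0.8]
    - [20, 0, 0, 0, 0, 0, 1.0]

```text
time_s: 22.7
eef_pos: [0.5441, 0.0814, 0.2141]
orientation: [[0.677, 0.736, 0.003], [0.736, -0.677, -0.004], [-0.001, 0.005, -1.0]]
wrist_force: [0.2, -1.0, 2.0]
grip_width: 0.0278
```

```bash
python3 r.py
```

```text
22.75 turned 2.6549933001855326 w 0.027690478991750183 Mz [0.2323 0.1595] tau [0.0922 0.2105] v [ 0.2223 -0.0433] [0.5441 0.0814 0.2141]
```

Request:
play_rows:
  plan:
    - [20, 0, 0, 0, 0, 0, 0.2]
    - [20, 0, 0, 0, 0, 0, 0.4]
    - [20, 0, 0, 0, 0, 0, 0.6]
    - [20, 0, 0, 0, 0, 0, 0.8]
    - [20, 0, 0, 0, 0, 0, 1.0]

```text
time_s: 23.38
eef_pos: [0.5441, 0.0814, 0.2141]
orientation: [[0.775, 0.632, 0.003], [0.632, -0.775, -0.004], [-0.001, 0.005, -1.0]]
wrist_force: [-0.6, -1.4, 1.1]
grip_width: 0.0281
```

```bash
python3 r.py
```

```text
23.425 turned 2.7970739989553453 w 0.028638058577072453 Mz [0.3109 0.1441] tau [0.1201 0.2383] v [ 0.2216 -0.0423] [0.5441 0.0814 0.214 ]
```

Request:
play_rows:
  plan:
    - [20, 0, 0, 0, 0, 0, 0]
    - [20, 0, 0, 0, 0, 0, 0]
    - [20, 0, 0, 0, 0, 0, 0]
    - [20, 0, 0, 0, 0, 0, 0]
    - [20, 0, 0, 0, 0, 0, 0]

```text
time_s: 24.05
eef_pos: [0.544, 0.0814, 0.2141]
orientation: [[0.775, 0.632, 0.003], [0.632, -0.775, -0.004], [-0.001, 0.005, -1.0]]
wrist_force: [0.4, -1.6, 1.5]
grip_width: 0.0284
```

```bash
python3 r.py; python3 m.py 7; python3 -c "
from h import *
snap('wrist','w3.png')"
```

```text
24.1 turned 2.7971188949189516 w 0.02821460331262627 Mz [0.1302 0.1781] tau [0.184  0.1838] v [ 0.0014 -0.0006] [0.5441 0.0814 0.2141]
side plate 898 0.0866
side menu 383 0.0699
side bed 4431 0.0143
gap 0.00472421792521617 via bed 0.00431716566440838
scene plate 254 0.0871
scene menu 232 0.0708
scene bed 1185 0.0144
gap 0.00431956095926557 via bed 0.0047338705111025295
```

View pics/w3.png

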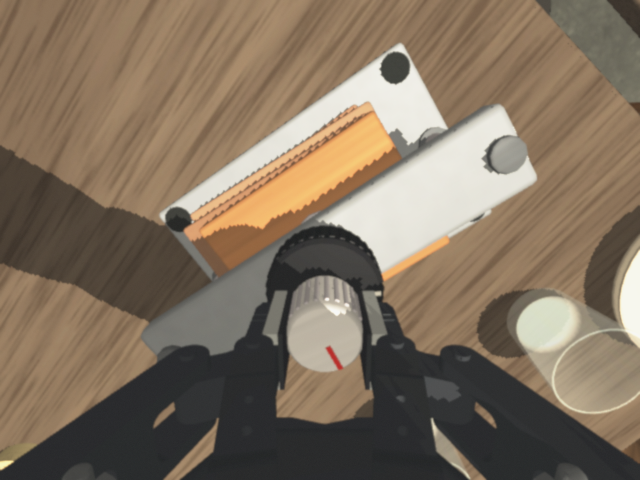

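Request:
play_rows:
  plan:
    - [30, 0, 0, 0, 0, 0, 0]
    - [40, 0, 0, 0, 0, 0, 0]
    - [60, 0, 0, 0, 0, 0, 0]
    - [60, 0, 0, 0, 0, 0, 0]
    - [60, 0, 0, -0.3, 0, 0, 0]

```text
time_s: 24.88
eef_pos: [0.5435, 0.0814, 0.2213]
orientation: [[0.775, 0.632, 0.001], [0.632, -0.775, -0.005], [-0.002, 0.004, -1.0]]
wrist_force: [-0.7, -0.2, 0.3]
grip_width: 0.06
```

Request:
play_rows:
  plan:
    - [60, 0, 0, -0.8, 0, 0, 0]
    - [60, 0, 0, -1.6, 0, 0, 0]
    - [60, 0, 0, -2.4, 0, 0, 0]
    - [60, 0, 0, -2.8, 0, 0, 0]
    - [60, 0, 0, -2.8, 0, 0, 0]

```text
time_s: 25.5
eef_pos: [0.544, 0.0818, 0.2921]
orientation: [[0.775, 0.632, 0.003], [0.632, -0.775, -0.004], [-0.0, 0.005, -1.0]]
wrist_force: [1.3, -0.1, 0.1]
grip_width: 0.0601
```

```bash
python3 s.py; python3 m.py 8; python3 -c "
from h import *
snap('wrist','w4.png')"
```

```text
25.5 q [ 0.1519  0.2883  0.0105  1.2903 -0.0046  1.0388] p [0.544  0.0818 0.2921] F [ 1.3081 -0.148   0.0584] M [-0.0175  0.0186  0.0382] w 0.06011810641738234 yaw 39.18276833701947 z [ 0.0033 -0.0042 -1.    ]
side plate 890 0.0866
side menu 386 0.0699
side bed 4428 0.0143
gap 0.00473159570604649 via bed 0.00429760020429288
scene plate 264 0.0871
scene menu 239 0.0705
scene bed 1185 0.0143
gap 0.00463638691541958 via bed 0.00476715271956208
```

View pics/w4.png

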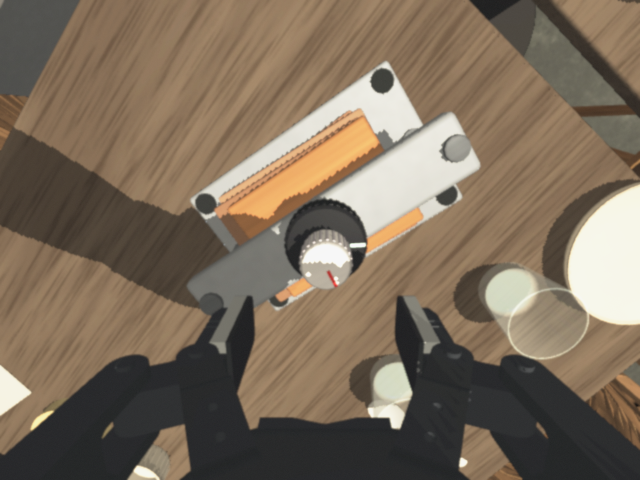

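View pics/side8.png

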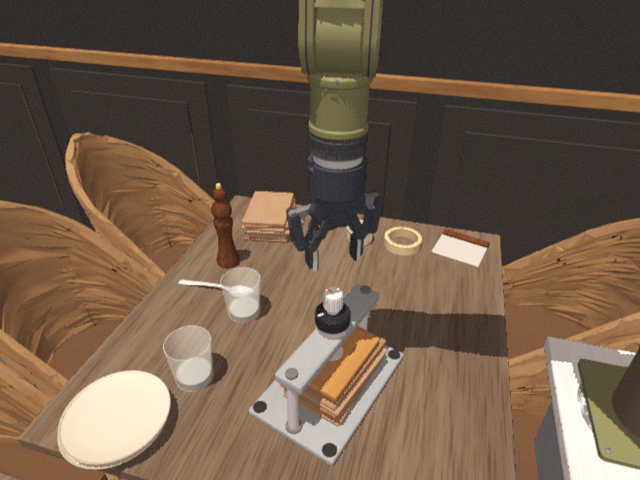

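```bash
python3 -c "
from workcell import *
print(sign_off())"
```

```text
the job is handed in; nothing more can be done
None
```

The menus are nipped at an estimated 36–41 N, inside the 22–60 N window. The job is handed in, with the arm well clear. `sign_off()` gave no verdict.

- **Coarse knob:** I turned it about 1.35 rad clockwise. The wood came to rest 11.1 mm above the stack on both cameras. The fine knob was untouched at that point.
- **Fine knob:** I turned it 2.80 rad clockwise in one grip. For most of the way I used equal 0.14 rad steps and compared torque after each. First touch showed at about 2.34 rad, and I stopped when the last-joint torque had risen 0.089 N m.
- **Force estimate:** The torque rise gives about 36 N. The angle turned past touch gives about 41 N.
- **After release:** The plate height did not change, and the red mark showed no slip. In the last side picture the tumblers, tape and ramekin looked unmoved. I judged that by eye and did not measure it.
- **Weak readings:** The wrist moment sensor was noisy and swung while settling, so I relied on the steadier joint torque. The two cameras differed by up to 0.4 mm on the final gap (4.3–4.8 mm).

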